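Push a tin tray home past its hold-down spring catch

TASK

Push the loaded wooden tray along its track to the end-stop end and lock it there: with your fingertips behind the tray, press the ribbed spring plate in the middle of the track down, and keep it down all the while as you push the tray with the fingers until it is wholly past the two catch teeth. Then let the plate up, so that the teeth spring up fully behind the tray, and take the hand away. Pick nothing up, do not lift or tip the tray or what stands in it, and leave the other things on the worktop where they are.

Things in the scene. Friction and masses are not known exactly. Their poses are not given: they have to be found in the camera images.
- track: Fixed track on the worktop, 404 x 148 mm. Origin: worktop height, on its centre line, level with the near faces of the catch teeth. x: the way the tray must slide (roughly to the robot's right); z up. It runs from x = -240 to +164 mm. Two black rails (27 to 66 mm off the centre line, tops z = 24 mm) carry the tray; the lane between them is 54 mm wide. Side rails 62 to 72 mm off it, tops z = 37 mm.
- stop (a point): Centre of the near face of the end stop, at half its height (track x = +156 mm, z = 19 mm): an aluminium cross wall, top at z = 38 mm, at the end that the tray must slide to.
- catch (a joint): How far the spring catch is pressed down, m: 0 up (rest), 0.012 on its stop. One steel piece (ribbed plate and two teeth) that moves straight down as a whole wherever along the plate it is pressed, also while a finger slides along the plate. The teeth are below the rails from 0.007 on; hold it at 0.009 or more. About 4 N starts it, 10 N holds it at the bottom; it springs up when let go.
- teeth (a point): Point between the two teeth of the catch, on the centre line at the height of their tops (track x = 4 mm, z = 31 mm with the catch up); moves down with the catch. One tooth stands in each rail, x = 0 to 8 mm, 34 to 56 mm off the centre line, so the lane between them is free for a finger.
- tread (a point): Point on top of the catch's ribbed plate, on the centre line (track x = -205 mm, z = 20 mm with the catch up); moves down with it. The plate is 50 mm wide and lies in the lane from track x = -230 to +70 mm. The stretch behind the tray, at least 50 mm long at the start, is free to press.
- tray: Loose wooden tray, 140 (x) x 120 mm, walls 30 mm high, 4 mm thick; 2 mm side play. Origin: centre of its underside, 24 mm above the worktop; x points the way it must slide. Push on its rear wall, 70 mm behind the origin. Track x of its origin: start -107 to -74 mm; raised teeth stop it at -70; past them from +78; at the end stop +86 mm. With its load roughly 0.4 to 0.9 kg.
- fish_tin: Flat fish tin lying in the rear half of the tray, 63 x 105 x 23 mm, loose. Origin: centre of its underside.
- jar_left: Squat jar with a white lid, 52 mm across, 70 mm high, loose in the front half of the tray, on the track's +y side. Origin: centre of its underside.
- jar_right: The same kind of squat jar on the track's -y side. Origin: centre of its underside.
- white_mug: Bystander: white mug, 79 mm across, 89 mm high, on the worktop to the right of the track. Origin: centre of its underside.
- fruit_tin: Bystander: low tin, 75 mm across, 58 mm high, on the worktop behind the right end of the track. Origin: centre of its underside.
- shaker: Bystander: salt shaker, 44 mm across, 90 mm high, on the worktop to the left of the track. Origin: centre of its underside.

How it is judged:
By the outcome, as a careful person would: the job done as asked, in the order asked, and still so for the second after the job is handed in, with the robot touching nothing.
It also fails if it takes over 42 s, if anything falls off the work surface, if the arm or the gripper's body presses on something with over 40 N, if the wrist force passes 120 N, or if a joint passes its speed limit or range.

ROBOT

A 6-joint arm with a two-finger parallel gripper is mounted at the origin on a cart in front of the work surface, level with it; the furniture and walls round the work are solid. World frame = base frame: x ahead of the robot, y to its left, z up, the work surface at z = 0. Lengths are in mm, angles in rad, forces in N, time in s.
With the tool pointing down it reaches from about 300 to 825 mm from the base axis. Payload 5.4 kg.
Tool frame: the origin (TCP) lies on the centre line of the jaws, within the pads' length; the fingertips stand 17 mm ahead of it and the grasp point (between the pads) lies 2 mm behind it; x points along the fingers, y is the direction in which the jaws open and shut, and the axes are right-handed (so a half turn about x gives the same grasp; the last joint's range is limited). The gripper opens to 92 mm and grips with 3 to 60 N. Pads are 20 mm wide; open, the fingers measure 128 mm over their backs; the gripper's body (75 mm by 189 mm) begins 69 mm behind the grasp point.
Start: joints at [0.916, 0.158, 1.597, -0, 1.386, -0.21], TCP at [247.416, 519.029, 231.601] pointing down, gripper open.
Joint ranges: [-2.91, 2.91], [-0.94, 2.29], [0.18, 2.7], [-1.29, 4.43], [0.17, 2.64], [-3, 3]. Speed limits (rad/s): [2.57, 2.57, 3.14, 3.14, 3.14, 3.14].

INTERFACE

Orientations are given as [roll, pitch, yaw] about the fixed x, y, z axes, in that order (R = Rz(yaw) Ry(pitch) Rx(roll)).
In Python, from workcell import arm gives the robot as it stands.
- The arm moves only by the shell command python3 -m jog 'ROWS' [FORCE]. ROWS is JSON, a list of rows, each a list of 7 numbers: the turn, a rotation vector about the tool's x, y, z in degrees, then the shift along the tool's x, y, z in mm, then the closure, from -1 (fully open) to 1 (shut), so that 0 is half open. In form: [[rx, ry, rz, x, y, z, hand], ...]. A call has 1 to 12 rows; each row shifts and turns the commanded pose from where the row before left it, along the tool's axes as they then stand; what a row does not reach is not made up. A row lasts 1/10 s, in which the tool goes at most 50 mm and 8.59 degrees, less where a joint would pass 70% of its speed; a pose out of reach is approached as far as the arm can. A call is refused whole if a number of a shift passes 50 or a number of a turn 8.59, either way. A call with a gripper value outside its range is refused whole. The fingers move at their own pace and stop on an object; FORCE is the grip in N (left out, the last holds). Time passes only in rows, so rows that do not move let the fingers close. It gives the time, the measured TCP pose, the force and the opening at its end, in the units of the state.
- arm.read_state(): the state, without advancing time (a new reading comes with each control period).
- arm.snapshot(name): name is "scene" or "top" or "wrist"; returns (picture, depth): 420x560x3 uint8, blue, green, red; 420x560 float32, mm along the optical axis (not along the pixel's ray), 0 where there is no reading.
- arm.camera_params(name): a dict with "camera_matrix" (3x3 intrinsics, pixels), "k1" (the pictures are not rectified: a ray, as slopes to the right and down, at radius r is drawn at 1 + k1 r^2 times it, then the intrinsics apply), "cam_to_world" (4x4, takes a point from camera to world coordinates). Camera axes: x right, y down, z forward; pixel columns grow to the right and rows downward; lengths in mm; the calibration is good to about 2 mm. A picture is of the moment at which its call begins: read the wrist's pose just before it. camera_params takes no time and is no camera call; for the wrist camera it gives the pose at the moment of the call.
- arm.sign_off(): hands the job in, once; it reports no verdict.
The state is a dict: "time": time; "joint_positions": joint angles; "dq": joint speeds; "joint_efforts": joint torques, N m; "ee_pos": TCP position; "tcp_rot": TCP orientation; "force": force on the tool from outside, world axes, zero at the start; "wrist_torque": the same for the moment, N m; "opening": opening from 0.0 (shut) to 1.0 (fully open).
Only numpy, scipy, OpenCV 4.12 (cv2) and the standard library are available. Lean on these libraries where they do the work, as an engineer would, in place of code of your own. Each camera call takes 0.05 s, during which the arm holds its last target. There are 200 camera calls.

## Working session

There is one attempt and no reset: what is moved stays moved. The work goes in short steps, Python scripts to look and compute and a shell command to move; the robot and the scene stay as the last step left them, time stands still between calls to the robot, and variables do not carry over. Pictures are saved under pics/ and viewed, about 8 in all and at most 12, crops included, and the job is handed in when it is done.

```bash
mkdir -p pics; ls
python3 - <<'E'
from workcell import arm
import cv2,numpy as np,pickle
d={}
for n in("scene","top"):
    p=arm.camera_params(n); im,z=arm.snapshot(n); d[n]=(p,im,z); cv2.imwrite(f"pics/{n}0.png",im)
    print(n,p["camera_matrix"].tolist(),p["k1"],np.round(p["cam_to_world"],3).tolist())
pickle.dump(d,open("d0.pkl","wb"))
s=arm.read_state();print(s)
E
```

```text
pics
scene [[529.3742668725662, 0.0, 283.94798028477055], [0.0, 529.3742668725662, 219.55683703193492], [0.0, 0.0, 1.0]] -0.038939231066347 [[0.64, -0.504, 0.58, -370.201], [-0.768, -0.44, 0.465, -735.435], [0.021, -0.743, -0.669, 1108.003], [0.0, 0.0, 0.0, 1.0]]
top [[495.34651584400825, 0.0, 280.94901997430526], [0.0, 495.34651584400825, 204.0899304176297], [0.0, 0.0, 1.0]] -0.0030767966906777165 [[0.025, -0.993, 0.113, 411.273], [-1.0, -0.025, -0.003, 3.87], [0.006, -0.113, -0.994, 1276.289], [0.0, 0.0, 0.0, 1.0]]
{'time': 0.1, 'joint_positions': array([ 9.15894914e-01,  1.58972751e-01,  1.59807996e+00, -1.69028511e-05,
        1.38618340e+00, -2.10140498e-01]), 'dq': array([ 1.33331850e-03, -1.31204321e-03, -1.23542591e-03, -1.39981997e-03,
        5.21230867e-05, -1.06662071e-03]), 'joint_efforts': array([-5.44394243e-04, -3.86499882e+01, -3.22961211e+01,  7.03957560e-02,
        3.38760449e-02, -8.66049777e-05]), 'ee_pos': array([247.10831551, 518.61489458, 230.73799893]), 'tcp_rot': array([-1.77083011,  1.56915279, -2.21558791]), 'force': array([ 0.12674209,  1.19973868, -0.3623942 ]), 'wrist_torque': array([0.00684444, 0.01188209, 0.05102557]), 'opening': 0.9993828888620779}
```

View pics/top0.png

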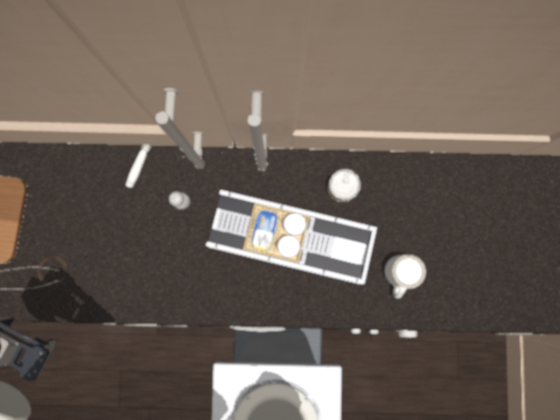

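View pics/scene0.png

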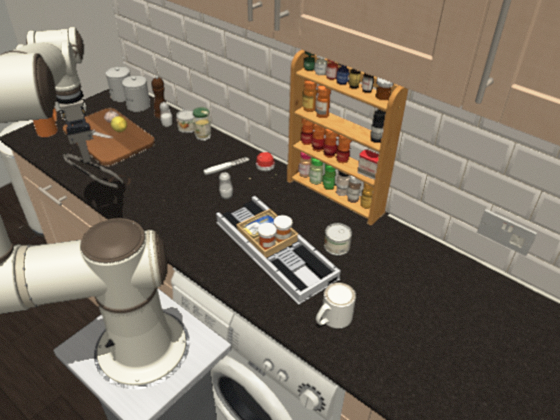

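The top view shows the track from about (210,222) to (372,258), with the tray at its left half (245–312, 203–262) and the tread plate free at about (232,222). The shaker is at (180,200), the fruit tin at (345,185) and the mug at (408,272).

```bash
cat > h.py <<'E'
import numpy as np,cv2
def cloud(p,z):
    K=p["camera_matrix"];h,w=z.shape
    u,v=np.meshgrid(np.arange(w),np.arange(h))
    q=cv2.undistortPoints(np.stack([u,v],-1).reshape(-1,1,2).astype(float),K,np.array([p["k1"],0,0,0,0.])).reshape(h,w,2)
    c=np.dstack([q[...,0]*z,q[...,1]*z,z]);T=p["cam_to_world"]
    return c@T[:3,:3].T+T[:3,3]
def ray(p,uv):
    q=cv2.undistortPoints(np.array(uv,float).reshape(-1,1,2),p["camera_matrix"],np.array([p["k1"],0,0,0,0.])).reshape(-1,2)
    T=p["cam_to_world"];return T[:3,3],np.c_[q,np.ones(len(q))]@T[:3,:3].T
def onplane(p,uv,z):
    o,d=ray(p,uv);return o+d*((z-o[2])/d[:,2])[:,None]
E
python3 - <<'E'
import pickle,numpy as np,cv2
from h import *
d=pickle.load(open("d0.pkl","rb"))
for n in d:
    p,im,z=d[n];P=cloud(p,z);X,Y,Z=P[...,0],P[...,1],P[...,2]
    reg=(X>250)&(X<560)&(Y>-260)&(Y<260)&(z>0)
    print(n,"table z",np.median(Z[reg&(abs(Z)<15)]))
    m=(reg&(Z>12)&(Z<120)).astype(np.uint8)
    k,l,st,c=cv2.connectedComponentsWithStats(m)
    for i in range(1,k):
        if st[i,4]<60: continue
        s=l==i;q=P[s];r=cv2.minAreaRect(q[:,:2].astype(np.float32))
        print(st[i],"rect",r,"z max",q[:,2].max())
    # tray by colour
    hsv=cv2.cvtColor(im,cv2.COLOR_BGR2HSV)
    w=reg&(hsv[...,0]>8)&(hsv[...,0]<25)&(hsv[...,1]>90)&(hsv[...,2]>90)&(Z>20)&(Z<75)
    q=P[w];print("wood",w.sum(),cv2.minAreaRect(q[:,:2].astype(np.float32)) if w.sum()>5 else 0,np.percentile(q[:,2],[5,50,95]))
im=d["top"][1];cv2.imwrite("pics/topc.png",cv2.resize(im[180:300,160:440],None,fx=2.8,fy=2.8,interpolation=cv2.INTER_CUBIC))
E
```

```text
scene table z 0.6002323955954125
[220 173  11  25 203] rect ((545.8640747070312, 245.72775268554688), (28.250844955444336, 28.15867042541504), 89.09101867675781) z max 93.11762011628525
[ 216  202  124   99 5052] rect ((469.1602478027344, -26.29840087890625), (411.9322204589844, 148.63929748535156), 78.1446762084961) z max 107.03703137199386
wood 842 ((481.2276916503906, 23.88257598876953), (176.2876739501953, 124.72746276855469), 77.69781494140625) [27.9661646  48.66450323 70.34245493]
top table z -0.08132544542309006
[174 196  16  14 172] rect ((546.840087890625, 246.9479522705078), (25.96051597595215, 25.48223304748535), 0.48417219519615173) z max 92.9427210585909
[ 206  200  170   84 8046] rect ((471.2001953125, -26.612701416015625), (404.421875, 144.31544494628906), 77.7917251586914) z max 104.92072207389106Traceback (most recent call last):
  File "<stdin>", line 17, in <module>
    return _quantile_unchecked(
        a, q, axis, out, overwrite_input, method, keepdims, weights)
    return _ureduce(a,
                    func=_quantile_ureduce_func,
    ...<5 lines>...
                    overwrite_input=overwrite_input,
                    method=method)
    r = func(a, **kwargs)
    result = _quantile(arr,
                       quantiles=q,
    ...<2 lines>...
                       out=out,
                       weights=wgt)
    slices_having_nans = np.isnan(arr[-1, ...])
                                  ~~~^^^^^^^^^
IndexError: index -1 is out of bounds for axis 0 with size 0
```

Run:
```python
import pickle,numpy as np,cv2
from h import *
d=pickle.load(open("d0.pkl","rb"))
th=np.deg2rad(77.9);ux=-np.array([np.cos(th),np.sin(th)]);uy=np.array([-ux[1],ux[0]])
O=np.array([470.7,-26.5])+38*ux;print("O",O,"yaw",np.arctan2(ux[1],ux[0]))
for n in d:
    p,im,z=d[n];P=cloud(p,z);Q=P[...,:2]-O;tx=Q@ux;ty=Q@uy;Z=P[...,2]
    for a,b,lo,hi in((-50,50,44,62),(-25,25,10,25),(-60,60,85,110)):
        s=(ty>a)&(ty<b)&(Z>lo)&(Z<hi)&(tx>-250)&(tx<170)&(z>0)
        print(n,(a,b,lo,hi),s.sum(),np.round(np.percentile(tx[s],[0,2,5,95,98,100])))
    # profile along the centreline
    for x in range(-245,175,12):
        s=(abs(ty)<18)&(abs(tx-x)<6)&(z>0);print(x,int(np.median(Z[s])) if s.any() else None,end="; ")
    print()
im=d["top"][1];cv2.imwrite("pics/topc.png",cv2.resize(im[180:300,160:440],None,fx=2.8,fy=2.8,interpolation=cv2.INTER_CUBIC))
```

```text
O [462.73449461 -63.655763  ] yaw -1.7819811662862106
scene (-50, 50, 44, 62) 635 [-149. -146. -144.   -6.   -5.   -1.]
scene (-25, 25, 10, 25) 589 [-231. -226. -221.  163.  164.  166.]
scene (-60, 60, 85, 110) 449 [-67. -62. -58. -15. -13. -11.]
-245 2; -233 20; -221 20; -209 19; -197 20; -185 20; -173 22; -161 None; -149 51; -137 50; -125 48; -113 47; -101 50; -89 None; -77 None; -65 94; -53 97; -41 74; -29 70; -17 72; -5 34; 7 20; 19 19; 31 21; 43 21; 55 21; 67 13; 79 4; 91 3; 103 4; 115 4; 127 3; 139 6; 151 36; 163 20; 
top (-50, 50, 44, 62) 1129 [-147. -145. -143.  -10.   -8.   -7.]
top (-25, 25, 10, 25) 1228 [-230. -226. -221.   65.   70.  156.]
top (-60, 60, 85, 110) 740 [-65. -62. -60. -18. -16. -13.]
-245 0; -233 3; -221 19; -209 19; -197 20; -185 19; -173 20; -161 20; -149 21; -137 46; -125 48; -113 48; -101 47; -89 47; -77 46; -65 28; -53 95; -41 97; -29 97; -17 29; -5 22; 7 20; 19 19; 31 21; 43 20; 55 19; 67 19; 79 2; 91 2; 103 2; 115 2; 127 2; 139 2; 151 4; 163 37;
```

View pics/topc.png

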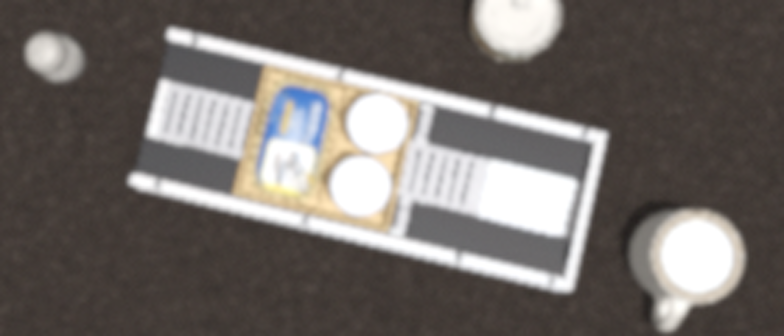

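```bash
cat >> h.py <<'E'
from scipy.spatial.transform import Rotation as Ro
O=np.array([462.7,-63.7]);th=np.deg2rad(77.9);ux=-np.array([np.cos(th),np.sin(th)]);uy=np.array([-ux[1],ux[0]])
def report(s,goal=None):
    R=Ro.from_euler("xyz",s["tcp_rot"]).as_matrix()
    q=s["ee_pos"][:2]-O
    print("t",round(s["time"],2),"track x,y",np.round([q@ux,q@uy],1),"tip z",round(s["ee_pos"][2]+17*R[2,0],1),"tcp",np.round(s["ee_pos"],1),"Ftrack",np.round([s["force"][:2]@ux,s["force"][:2]@uy,s["force"][2]],1),"open",round(s["opening"],2))
    for sg in(1,-1):
        Rt=np.c_[[0,0,-1.],np.r_[sg*uy,0],np.r_[sg*ux,0]]
        print(sg,"turn deg",np.round(np.degrees(Ro.from_matrix(R.T@Rt).as_rotvec()),2))
        if goal is not None:
            x,y,z=goal;g=np.r_[O+x*ux+y*uy,z+17];print("  shift after turn",np.round(Rt.T@(g-s["ee_pos"]),1))
    return R
E
python3 - <<'E'
from workcell import arm
from h import *
R=report(arm.read_state(),(-195,0,60));print(np.round(R,3))
E
python3 -m jog '[[0,0,0,0,0,0,1]]' 20
```

```text
t 0.1 track x,y [-524.2 -332.9] tip z 213.7 tcp [247.1 518.6 230.7] Ftrack [-1.2 -0.1 -0.4] open 1.0
1 turn deg [7.662e+01 5.000e-02 9.000e-02]
  shift after turn [153.7 332.9 329.2]
-1 turn deg [-1.0338e+02 -1.0000e-01  5.0000e-02]
  shift after turn [ 153.7 -332.9 -329.2]
[[-0.001  0.43   0.903]
 [-0.001  0.903 -0.43 ]
 [-1.    -0.002 -0.   ]]
time: 0.2
ee_pos: [247.2, 518.8, 231.0]
tcp_rot: [-1.775, 1.57, -2.22]
force: [0.2, 0.3, -0.4]
opening: 0.93
```

```bash
python3 -m jog '[[8.51,0,0,0,0,0,1],[8.51,0,0,0,0,0,1],[8.51,0,0,0,0,0,1],[8.51,0,0,0,0,0,1],[8.51,0,0,0,0,0,1],[8.51,0,0,0,0,0,1],[8.51,0,0,0,0,0,1],[8.51,0,0,0,0,0,1],[8.54,0,0,0,0,0,1]]'
python3 -m jog '[[0,0,0,0,30,30,1],[0,0,0,0,30,30,1],[0,0,0,0,30,30,1],[0,0,0,0,30,30,1],[0,0,0,0,30,30,1],[0,0,0,0,30,30,1],[0,0,0,0,30,30,1],[0,0,0,0,30,30,1],[0,0,0,0,30,30,1],[0,0,0,0,30,30,1],[0,0,0,0,20,20,1],[0,0,0,0,0,0,1]]'
python3 - <<'E'
from workcell import arm
from h import *
report(arm.read_state(),(-195,0,60))
E
```

```text
time: 1.1
ee_pos: [247.3, 518.9, 231.3]
tcp_rot: [-0.491, 1.57, -2.279]
force: [-0.7, 0.6, 0.4]
opening: 0.152
time: 2.3
ee_pos: [494.6, 136.3, 231.4]
tcp_rot: [0.459, 1.57, -1.328]
force: [-0.2, 0.6, -0.2]
opening: 0.006
t 2.3 track x,y [-202.2  -10.7] tip z 214.4 tcp [494.6 136.3 231.4] Ftrack [-0.5 -0.3 -0.2] open 0.01
1 turn deg [-0.26  0.04 -0.02]
  shift after turn [154.4  10.7   7.2]
-1 turn deg [ 1.7974e+02 -3.0000e-02 -7.0000e-02]
  shift after turn [154.4 -10.7  -7.2]
```

```bash
python3 -m jog '[[0,0,0,30,5,4,1],[0,0,0,30,5.5,3.5,1],[0,0,0,30,0,0,1],[0,0,0,30,0,0,1],[0,0,0,20,0,0,1],[0,0,0,12,0,0,1],[0,0,0,0,0,0,1]]'
python3 - <<'E'
from workcell import arm
from h import *
s=arm.read_state();report(s,(-195,0,20))
p=arm.camera_params("wrist");im,z=arm.snapshot("wrist");P=cloud(p,z)
cv2.imwrite("pics/w1.png",im)
Q=P[...,:2]-O;tx=Q@ux;ty=Q@uy;Z=P[...,2];v=z>0
for n,lo,hi,a in(("tray",40,58,50),("plate",15,22.5,40)):
    k=v&(Z>lo)&(Z<hi)&(abs(ty)<a)&(tx>-240)&(tx<150);print(n,k.sum(),np.round(np.percentile(tx[k],[0,2,98,100]),1),np.round(np.percentile(ty[k],[1,99]),1),np.median(Z[k]))
k=v&(Z>31)&(Z<42)&(abs(abs(ty)-67)<12)&(tx>-240)&(tx<150);print("rails",[np.round(np.percentile(ty[k&(g*ty>0)],[2,50,98]),1) for g in(1,-1)])
E
```

```text
time: 3.0
ee_pos: [500.2, 130.1, 78.0]
tcp_rot: [-1.381, 1.567, 3.121]
force: [-0.6, -0.4, 0.5]
opening: 0.005
t 3.0 track x,y [-197.3   -3.9] tip z 61.0 tcp [500.2 130.1  78. ] Ftrack [ 0.5 -0.4  0.5] open 0.0
1 turn deg [0.03 0.04 0.21]
  shift after turn [41.   3.9  2.3]
-1 turn deg [-1.7997e+02 -3.2000e-01  6.0000e-02]
  shift after turn [41.  -3.9 -2.3]
tray 903 [-147.2 -145.9  -83.8  -82.4] [-12.2   4. ] 49.344925717954794
plate 6292 [-239.9 -235.9 -167.7 -143. ] [-26.4  28. ] 21.27591167498683
rails [array([62.3, 66.1, 72.1]), array([-70.7, -64.9, -60.9])]
```

View pics/w1.png

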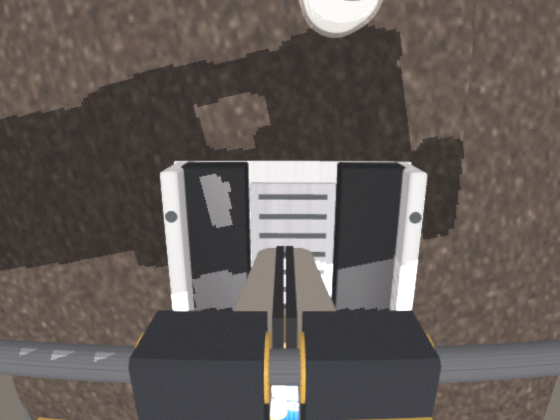

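The wrist view shows the closed fingertips (285,250) above the ribbed plate. The lane centre is near column 293, so the fingers sit about 4 mm to the left, which matches the measured y = -3.9. I'll correct that and press down.

```bash
python3 -m jog '[[0,0,0,10,4.5,0,1],[0,0,0,15,0,0,1],[0,0,0,10,0,0,1],[0,0,0,5,0,0,1],[0,0,0,3,0,0,1],[0,0,0,3,0,0,1],[0,0,0,3,0,0,1],[0,0,0,0,0,0,1],[0,0,0,0,0,0,1]]'
cat > r.py <<'E'
from workcell import arm
from h import *
report(arm.read_state(),(-157,0,8.5))
E
python3 r.py
```

```text
time: 3.95
ee_pos: [506.3, 128.6, 31.2]
tcp_rot: [-1.021, 1.57, -2.803]
force: [-4.1, -0.8, 6.2]
opening: 0.007
t 3.95 track x,y [-197.1    2.3] tip z 14.2 tcp [506.3 128.6  31.2] Ftrack [ 1.7 -3.9  6.2] open 0.01
1 turn deg [0.   0.01 0.02]
  shift after turn [ 5.7 -2.3 40.1]
-1 turn deg [-1.8e+02 -3.0e-02  2.0e-02]
  shift after turn [  5.7   2.3 -40.1]
```

```bash
python3 -m jog '[[0,0,0,2,-1,0,1],[0,0,0,2,-0.7,0,1],[0,0,0,1,0,0,1],[0,0,0,0.5,0,0,1],[0,0,0,0,0,0,1],[0,0,0,0,0,0,1]]'; python3 r.py
```

```text
time: 4.55
ee_pos: [506.1, 128.6, 26.6]
tcp_rot: [1.568, 1.568, -0.214]
force: [-1.4, -1.7, 8.8]
opening: 0.001
t 4.55 track x,y [-197.1    2.2] tip z 9.6 tcp [506.1 128.6  26.6] Ftrack [ 2.  -1.   8.8] open 0.0
1 turn deg [ 0.01  0.   -0.17]
  shift after turn [ 1.1 -2.2 40.1]
-1 turn deg [-179.99    0.27    0.  ]
  shift after turn [  1.1   2.2 -40.1]
```

```bash
python3 -m jog '[[0,0,0,1.2,-1,3,1],[0,0,0,1,-0.5,6,1],[0,0,0,0.5,0,6,1],[0,0,0,0,0,6,1],[0,0,0,0,0,6,1],[0,0,0,0,0,0,1],[0,0,0,0,0,0,1]]'; python3 r.py
```

```text
time: 5.25
ee_pos: [501.1, 103.7, 25.2]
tcp_rot: [2.011, 1.563, 0.228]
force: [1.0, 4.2, 10.7]
opening: 0.005
t 5.25 track x,y [-171.7    2.5] tip z 8.2 tcp [501.1 103.7  25.2] Ftrack [-4.3  0.1 10.7] open 0.01
1 turn deg [-0.06 -0.2  -0.42]
  shift after turn [-0.3 -2.5 14.7]
-1 turn deg [179.94  -0.66   0.31]
  shift after turn [ -0.3   2.5 -14.7]
```

```bash
python3 -m jog '[[0,0,0,0,-1,4,1],[0,0,0,0.3,-1,4,1],[0,0,0,0,0,3,1],[0,0,0,0.3,0,3,1],[0,0,0,0,0,3,1],[0,0,0,0,0,3,1],[0,0,0,0,0,3,1],[0,0,0,0,0,3,1]]'; python3 r.py
```

```text
time: 6.05
ee_pos: [494.7, 80.3, 25.2]
tcp_rot: [2.217, 1.559, 0.433]
force: [2.0, 12.8, 12.9]
opening: 0.001
t 6.05 track x,y [-147.5    1.2] tip z 8.2 tcp [494.7  80.3  25.2] Ftrack [-12.9  -0.7  12.9] open 0.0
1 turn deg [-0.1  -0.4  -0.53]
  shift after turn [-0.3 -1.2 -9.5]
-1 turn deg [179.89  -0.83   0.62]
  shift after turn [-0.3  1.2  9.5]
```

```bash
python3 -m jog '[[0,0,0,0,0,4,1],[0,0,0,0,0,4,1],[0,0,0,0,0,4,1],[0,0,0,0,0,4,1],[0,0,0,0,0,4,1],[0,0,0,0,0,4,1],[0,0,0,0,0,0,1]]'
python3 - <<'E'
exec(open("r.py").read())
im,z=arm.snapshot("top");P=cloud(arm.camera_params("top"),z);cv2.imwrite("pics/top2.png",cv2.resize(im[160:320,160:440],None,fx=2.8,fy=2.8,interpolation=cv2.INTER_CUBIC))
Q=P[...,:2]-O;tx=Q@ux;ty=Q@uy;Z=P[...,2]
k=(z>0)&(Z>44)&(Z<60)&(abs(ty)<55)&(tx>-50)&(tx<160);print("tray front",np.percentile(tx[k],[50,95,98,100]))
E
```

```text
time: 6.75
ee_pos: [489.6, 56.3, 25.2]
tcp_rot: [2.165, 1.56, 0.381]
force: [2.1, 12.4, 13.9]
opening: 0.006
t 6.75 track x,y [-122.9    1.2] tip z 8.2 tcp [489.6  56.3  25.2] Ftrack [-12.5  -0.5  13.9] open 0.01
1 turn deg [-0.12 -0.35 -0.51]
  shift after turn [ -0.3  -1.2 -34.1]
-1 turn deg [179.88  -0.8    0.54]
  shift after turn [-0.3  1.2 34.1]
tray front [-37.07462828  26.27547499  26.57251389  27.00180313]
```

View pics/top2.png

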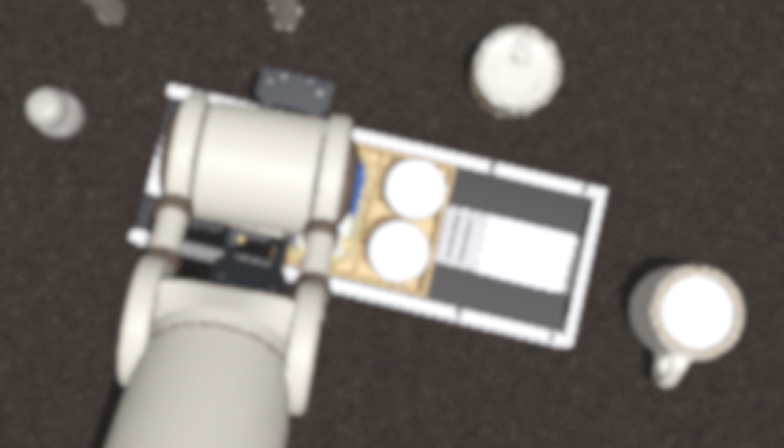

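The tray's front edge is now at track x of about +26 and has passed over the lowered teeth. Both jars stand upright, at (415,188) and (400,250). I'll keep pushing.

```bash
python3 -m jog '[[0,0,0,0,0,5,1],[0,0,0,0,0,5,1],[0,0,0,0,0,5,1],[0,0,0,0,0,5,1],[0,0,0,0,0,5,1],[0,0,0,0,0,5,1],[0,0,0,0,0,5,1],[0,0,0,0,0,5,1],[0,0,0,0,0,5,1],[0,0,0,0,0,5,1]]'; python3 r.py
```

```text
time: 7.8
ee_pos: [479.2, 7.8, 25.3]
tcp_rot: [2.218, 1.56, 0.434]
force: [2.6, 15.5, 16.1]
opening: 0.004
t 7.8 track x,y [-73.4   1.2] tip z 8.3 tcp [479.2   7.8  25.3] Ftrack [-15.7  -0.7  16.1] open 0.0
1 turn deg [-0.13 -0.39 -0.51]
  shift after turn [ -0.2  -1.2 -83.6]
-1 turn deg [179.87  -0.8    0.6 ]
  shift after turn [-0.2  1.2 83.6]
```

```bash
python3 -m jog '[[0,0,0,0,0,5,1],[0,0,0,0,0,5,1],[0,0,0,0,0,5,1],[0,0,0,0,0,5,1],[0,0,0,0,0,5,1],[0,0,0,0,0,5,1],[0,0,0,0,0,5,1],[0,0,0,0,0,5,1],[0,0,0,0,0,5,1],[0,0,0,0,0,5,1],[0,0,0,0,0,5,1],[0,0,0,0,0,0,1]]'
cat > m.py <<'E'
from workcell import arm
from h import *
import sys
report(arm.read_state(),(3,0,8.5))
im,z=arm.snapshot("top");P=cloud(arm.camera_params("top"),z);cv2.imwrite(f"pics/{sys.argv[1]}.png",cv2.resize(im[160:320,160:440],None,fx=2.8,fy=2.8,interpolation=cv2.INTER_CUBIC))
Q=P[...,:2]-O;tx=Q@ux;ty=Q@uy;Z=P[...,2]
k=(z>0)&(Z>44)&(Z<60)&(abs(ty)<55)&(tx>-50)&(tx<170);print("tray front",np.round(np.percentile(tx[k],[90,95,98,100]),1))
E
python3 m.py top3
```

```text
time: 9.0
ee_pos: [467.4, -46.6, 25.3]
tcp_rot: [2.186, 1.561, 0.401]
force: [2.9, 15.4, 19.3]
opening: 0.007
t 9.0 track x,y [-17.7   1. ] tip z 8.3 tcp [467.4 -46.6  25.3] Ftrack [-15.7  -0.4  19.3] open 0.01
1 turn deg [-0.16 -0.33 -0.47]
  shift after turn [-0.2 -1.  20.7]
-1 turn deg [179.84  -0.73   0.51]
  shift after turn [ -0.2   1.  -20.7]
tray front [130.9 131.4 131.7 132. ]
```

```bash
python3 -m jog '[[0,0,0,0,0,4,1],[0,0,0,0,0,4,1],[0,0,0,0,0,4,1],[0,0,0,0,0,3,1],[0,0,0,0,0,3,1],[0,0,0,0,0,2,1],[0,0,0,0,0,0,1]]'
python3 r.py;python3 -m jog '[[0,0,0,0,0,1,1],[0,0,0,0,0,0.5,1],[0,0,0,0,0,0,1]]';python3 m.py top4
```

```text
time: 9.75
ee_pos: [463.3, -65.7, 25.3]
tcp_rot: [2.234, 1.561, 0.449]
force: [3.0, 17.9, 21.1]
opening: 0.005
t 9.75 track x,y [1.8 1. ] tip z 8.3 tcp [463.3 -65.7  25.3] Ftrack [-18.1  -0.8  21.1] open 0.0
1 turn deg [-0.15 -0.35 -0.45]
  shift after turn [  -0.2   -1.  -158.8]
-1 turn deg [179.85  -0.71   0.56]
  shift after turn [ -0.2   1.  158.8]
time: 10.05
ee_pos: [463.0, -66.8, 25.2]
tcp_rot: [2.268, 1.561, 0.483]
force: [3.6, 20.2, 20.5]
opening: 0.007
t 10.05 track x,y [3.  0.9] tip z 8.2 tcp [463.  -66.8  25.2] Ftrack [-20.5  -0.7  20.5] open 0.01
1 turn deg [-0.15 -0.38 -0.45]
  shift after turn [-0.3 -0.9 -0. ]
-1 turn deg [179.85  -0.71   0.59]
  shift after turn [-0.3  0.9  0. ]
tray front [151.4 152.1 152.6 153.1]
```

```bash
python3 -m jog '[[0,0,0,0,0,1,1],[0,0,0,0,0,1,1],[0,0,0,0,0,0,1]]';python3 m.py top5
```

```text
time: 10.4
ee_pos: [462.5, -68.8, 25.2]
tcp_rot: [2.266, 1.561, 0.481]
force: [3.4, 18.5, 21.8]
opening: 0.006
t 10.4 track x,y [5.1 0.9] tip z 8.2 tcp [462.5 -68.8  25.2] Ftrack [-18.8  -0.5  21.8] open 0.01
1 turn deg [-0.15 -0.37 -0.45]
  shift after turn [-0.3 -0.9 -2.1]
-1 turn deg [179.85  -0.71   0.59]
  shift after turn [-0.3  0.9  2.1]
tray front [153.5 154.1 154.5 159. ]
```

View pics/top5.png

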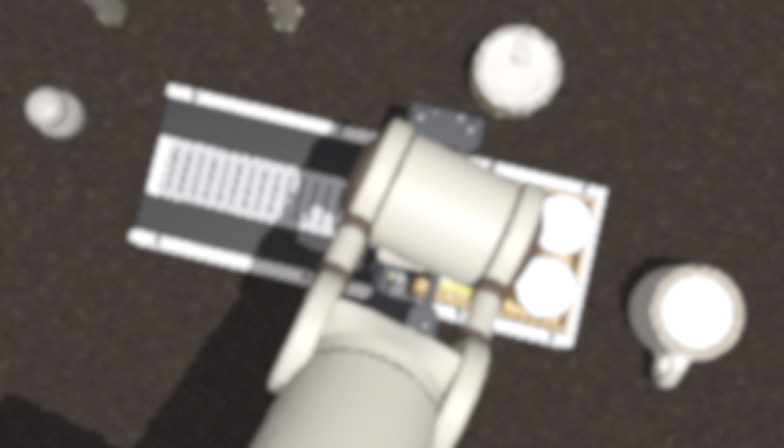

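```bash
python3 -m jog '[[0,0,0,0,0,-3,1],[0,0,0,0,0,-4,1],[0,0,0,0,0,-4,1],[0,0,0,0,0,-4,1],[0,0,0,0,0,0,1]]';python3 r.py; python3 -m jog '[[0,0,0,-3,0,0,1],[0,0,0,-3,0,0,1],[0,0,0,-3,0,0,1],[0,0,0,-4,0,0,1],[0,0,0,-5,0,0,1],[0,0,0,-10,0,0,1],[0,0,0,-15,0,0,1],[0,0,0,-20,0,0,1],[0,0,0,-30,0,0,1],[0,0,0,-30,0,0,1],[0,0,0,0,0,0,1]]';python3 r.py
```

```text
time: 10.95
ee_pos: [465.4, -60.0, 25.3]
tcp_rot: [1.051, 1.56, -0.729]
force: [-1.4, -9.1, 13.8]
opening: 0.003
t 10.95 track x,y [-4.2  1.9] tip z 8.3 tcp [465.4 -60.   25.3] Ftrack [ 9.2  0.5 13.8] open 0.0
1 turn deg [ 0.09  0.31 -0.55]
  shift after turn [  -0.2   -1.9 -152.8]
-1 turn deg [-179.91    0.86    0.49]
  shift after turn [ -0.2   1.9 152.8]
time: 12.05
ee_pos: [463.5, -57.2, 148.9]
tcp_rot: [1.434, 1.564, -0.347]
force: [-0.6, 0.6, 0.5]
opening: 0.004
t 12.05 track x,y [-6.5 -0.6] tip z 131.9 tcp [463.5 -57.2 148.9] Ftrack [-0.4 -0.7  0.5] open 0.0
1 turn deg [ 0.02  0.05 -0.39]
  shift after turn [ 123.4    0.6 -150.5]
-1 turn deg [-1.7998e+02  6.2000e-01  8.0000e-02]
  shift after turn [123.4  -0.6 150.5]
```

Clear of the plate. I'll back away behind the tray and upward so the cameras can see the result.

```bash
python3 -m jog '[[0,0,0,-30,0,-30,1],[0,0,0,-20,0,-40,1],[0,0,0,0,0,-45,1],[0,0,0,0,0,-45,1],[0,0,0,0,0,-45,1],[0,0,0,0,0,-45,1],[0,0,0,0,-20,-40,1],[0,0,0,0,-40,-20,1],[0,0,0,0,-40,0,1],[0,0,0,0,0,0,1]]'; python3 m.py top6
python3 - <<'E'
from workcell import arm
from h import *
V=[]
for n in("top","scene"):
    im,z=arm.snapshot(n);P=cloud(arm.camera_params(n),z);Q=P[...,:2]-O;tx=Q@ux;ty=Q@uy;Z=P[...,2];v=z>0
    for nm,k in(("teeth zone",v&(abs(abs(ty)-45)<9)&(tx>0)&(tx<8)),("rail ref",v&(abs(abs(ty)-45)<9)&(tx>-60)&(tx<-20)),("plate",v&(abs(ty)<20)&(tx>-220)&(tx<-20))):
        print(n,nm,k.sum(),np.round(np.percentile(Z[k],[10,50,90,98]),1))
    k=v&(Z>44)&(Z<60)&(abs(ty)<50)&(tx>-20)&(tx<180);print(n,"tray",np.round(np.percentile(tx[k],[1,3,97,99]),1))
    k=v&(Z>88)&(Z<115)&(abs(ty)<60)&(tx>20)&(tx<180);print(n,"jar tops",k.sum(),np.round(np.percentile(Z[k],[5,50,95]),1))
    uv=np.argwhere(v&(abs(ty)<80)&(tx>-60)&(tx<170)&(Z>0)&(Z<110));a=uv.min(0)-12;b=uv.max(0)+12
    c=im[a[0]:b[0],a[1]:b[1]];V.append(cv2.resize(c,(390,int(390*c.shape[0]/c.shape[1])),interpolation=cv2.INTER_CUBIC))
h=max(c.shape[0] for c in V);cv2.imwrite("pics/end.png",np.hstack([cv2.copyMakeBorder(c,0,h-c.shape[0],0,10,0) for c in V]))
E
```

```text
time: 13.05
ee_pos: [423.0, 268.6, 192.3]
tcp_rot: [-1.169, 1.564, -2.947]
force: [0.7, -0.3, 0.8]
opening: 0.008
t 13.05 track x,y [-316.6 -108.5] tip z 175.3 tcp [423.  268.6 192.3] Ftrack [0.2 0.8 0.8] open 0.01
1 turn deg [0.25 0.16 0.36]
  shift after turn [166.8 108.5 319.6]
-1 turn deg [-179.75   -0.57    0.24]
  shift after turn [ 166.8 -108.5 -319.6]
tray front [ 85.8 102.2 152.6 157.8]
top teeth zone 48 [26.5 30.5 33.8 34.5]
top rail ref 226 [20.4 23.8 27.4 29.1]
top plate 1230 [17.  19.9 22.9 24.8]
top tray [ 15.   16.4 151.  153.2]
top jar tops 764 [ 93.9  97.8 101.9]
scene teeth zone 2 [24.2 27.5 30.8 31.5]
scene rail ref 115 [21.2 24.6 27.7 29.2]
scene plate 597 [17.3 20.6 23.9 26.1]
scene tray [ 14.5  16.4 155.  155.7]
scene jar tops 515 [ 90.9  98.  101.6]
```

View pics/end.png

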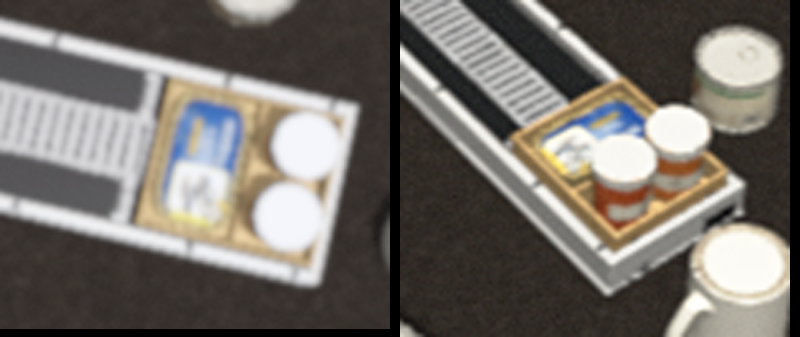

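The top view shows the steel teeth standing up just behind the tray, at (150,95) and (123,200). The tray is against the end-stop end with its tin and both jars upright, so I'm handing it in.

```bash
python3 -c "
from workcell import arm
print(arm.sign_off())"
```

```text
the job is handed in; nothing more can be done
None
```

The tray is locked at the end-stop end, and I handed the job in at about 13 s. With closed fingers I pressed the ribbed plate down to its stop and kept it there for the whole push. I then backed off the tray with the plate still pressed, let it up, and moved the hand away behind and above the track.

**Last checks:**
- **Tray:** its rear wall is at track x of about 14 to 15 mm, clear of the teeth, which end at 8 mm. Its front is about 1 to 2 mm short of the end stop.
- **Catch:** the plate measures 20 mm high and the teeth about 30.5 mm in the top view, so the catch is fully up. The scene camera had only two readings on the teeth, too few to count.
- **Load:** both jars stand upright with lid tops at 98 mm, and the fish tin lies flat.
- **Other things on the worktop:** the mug and fruit tin look unmoved in the last pictures. The shaker was last seen in place at the end of the push, and I did not measure any of the three again.
- **Forces:** the largest I saw was about 29 N at the wrist, but readings came only at the end of each move.

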